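# Load the spice rack and hold its front rail for fastening

### The arm

A 7-joint arm with a two-finger parallel gripper is mounted at the origin on a cart in front of the work surface, level with it; the furniture and walls round the work are solid. World frame = base frame: x ahead of the robot, y to its left, z up, the work surface at z = 0. Lengths are in m, angles in rad, forces in N, time in s.
With the tool pointing down it reaches from about 0.4 to 0.85 m from the base axis. Payload 4.4 kg.
Tool frame: the origin (TCP) lies at the very end of the fingers, on their centre line; the grasp point (between the pads) lies 19 mm behind it; z points along the fingers, y is the line along which they close (so a half turn about z gives the same grasp; the last joint's range is limited). The gripper opens to 94 mm and grips with 3 to 60 N. Pads are 16 mm wide; open, the fingers measure 119 mm over their backs; the gripper's body (75 mm by 177 mm) begins 78 mm behind the grasp point.
Start: joints at [1.264, 0.628, 0.038, 1.517, -0.027, 0.996, -0.02], TCP at [0.155, -0.631, 0.205] pointing down, gripper open.
Joint ranges: [-3.06, 3.06], [-0.37, 2.12], [-1.25, 1.32], [0.18, 2.47], [-1.1, 4.24], [0.23, 1.98], [-2.94, 2.94]. Speed limits (rad/s): [2.57, 2.57, 3.14, 3.14, 3.14, 3.14, 3.14].

### API

Orientations are given as a unit quaternion [w, x, y, z].
In Python, from cell import telemetry, imaging, hand_in gives the robot as it stands.
- The arm moves only by the tool send_rows, never from a script. Its argument "steps" is a list of rows, each an object of numbers: "ax", "ay", "az": the turn, a rotation vector about the tool's x, y, z in units of 8 degrees (1.0 is 8 degrees); "x", "y", "z": the shift along the tool's x, y, z in units of 50 mm (1.0 is 50 mm); "claw": the closure, from 0 (fully open) to 1 (shut). In form: [{"ax": .., "ay": .., "az": .., "x": .., "y": .., "z": .., "claw": ..}, ...]. A call has 1 to 8 rows; each row is the pose to reach, as a shift and turn from the pose commanded when the call began, along the tool's axes at that moment; what a row does not reach only later rows make up. A row lasts 1/8 s, in which the tool goes at most 62.5 mm and 10.7 degrees, less where a joint would pass 70% of its speed; a pose out of reach is approached as far as the arm can. A call with a gripper value outside its range is refused whole. The fingers move at their own pace and stop on an object; "force" is the grip in N (left out, the last holds). Time passes only in rows, so rows that repeat a pose let the fingers close. It gives the time, the measured TCP pose, the force, the opening and the grip force at its end, in the units of the state.
- telemetry.sense(): the state, without advancing time (a new reading comes with each control period).
- imaging.get_image(name): name is "side" or "top"; returns a dict with "img" (400x640x3 uint8, red, green, blue), "z_map" (400x640 float32, m along the optical axis (not along the pixel's ray), 0 where there is no reading), "intrinsics" (3x3 intrinsics, pixels), "pose" (4x4, takes a point from camera to world coordinates). Camera axes: x right, y down, z forward; pixel columns grow to the right and rows downward; lengths in m; the calibration is good to about 2 mm. A picture is of the moment at which its call begins.
- hand_in(): hands the job in; it is judged then, once.
The state is a dict: "time": time; "joint_pos": joint angles; "dq": joint speeds; "joint_torque": joint torques, N m; "tcp_pos": TCP position; "tcp_rot": TCP orientation; "wrist_force": force on the tool from outside, world axes, zero at the start; "wrist_torque": the same for the moment, N m; "grip_width": finger opening in m; "grip_force": force on a finger pad.
Only numpy, scipy, OpenCV 4.12 (cv2) and the standard library are available. Lean on these libraries where they do the work, as an engineer would, in place of code of your own. Each camera call takes 0.05 s, during which the arm holds its last target. There are 200 camera calls.

### The job

Drop the two spice jars one by one into the half-built wooden spice rack, the fat jar into the wide bay and the slim jar into the narrow one, each standing upright on the floor of its bay. Then bring the loose wooden rail upright across the front of the rack, centred and square with its lower edge down at the worktop, and press it against the sprung buffer with a steady 10 N or so, without ramming it and leaving the tin, timer and mill alone. Finish while still holding the rail pressed there, so that I can screw it on: do not let go.

Things in the scene. Friction and masses are not known exactly. Their poses are not given: they have to be found in the camera images.
- rack: Wooden spice rack fixed on the worktop: a block 74 (x) x 158 (y) x 42 mm high with two square bays open at the top, between two darker end cheeks (y = -85 and +85 mm, 12 mm thick, 42 mm high) that reach to x = -50 mm. Origin: centre of its underside, on the worktop. Its -x side is its front, roughly towards the robot; y along its length, z up. May be turned up to 0.3 rad.
- bay_wide (a point): Centre of the floor of the wide bay, 8 mm above the worktop; the bay is 52 x 52 mm, 34 mm deep, at x = +15, y = +40 mm in the rack's frame (on the left seen from the robot).
- bay_narrow (a point): Centre of the floor of the narrow bay, 8 mm above the worktop; the bay is 43 x 43 mm, 34 mm deep, at x = +15, y = -40 mm in the rack's frame.
- buffer (a joint): How far the sprung buffer is pushed in towards the rack, in m: 0 free, 0.016 at its hard stop. Dark rubber bar 90 mm long, 10 mm thick, 18 to 42 mm above the worktop, on two steel pins at the middle of the rack's front. Spring 1000 N/m, no preload: 10 N push it in 10 mm.
- buffer_face (a point): Centre of the buffer's front face, which looks along the rack's -x; with the buffer free it is at x = -66 mm, y = 0 in the rack's frame, 30 mm above the worktop. It moves with the buffer.
- front_rail: Loose plain wooden front rail standing on its long edge, 16 mm thick (x), 180 mm long (y), 75 mm high (z), about 0.15 kg, a screw hole near each end; both sides alike. Origin: centre of its underside. Gripped across its thickness, fingertips 46 mm or more above the worktop clear the rack and buffer.
- fat_jar: The fat spice jar, round, 45 mm across, 108 mm high with its fixed cap, about 0.11 kg, standing. Origin: centre of its underside, z up.
- slim_jar: The slim spice jar, round, 36 mm across (cap 33 mm wide, above 78 mm), 102 mm high, about 0.11 kg, standing. Origin: centre of its underside, z up.
- tin: Small food tin, 76 mm across, 58 mm high, behind the rack; leave alone. Origin: centre of its underside.
- timer: Round kitchen timer, 65 mm across, 49 mm high, behind on the left; leave alone. Origin: centre of its underside.
- mill: Glass pepper mill with a dark head, 46 mm across, 128 mm high, behind on the right; leave alone. Origin: centre of its underside.
Mind the look-alikes: they are no part of the job. Leave any green or orange look-alike of the slim_jar alone.

How it is judged:
By the outcome, as a careful person would: the job done as asked, in the order asked, and still so for the second after the job is handed in, while the arm keeps its last pose, push and grip.
It also fails if it takes over 72 s, if anything falls off the work surface, if the arm or the gripper's body presses on something with over 40 N, if the wrist force passes 120 N, or if a joint passes its speed limit or range.

## Working session

There is one attempt and no reset: what is moved stays moved. The work goes in short steps, Python scripts to look and compute and a tool call to move; the robot and the scene stay as the last step left them, time stands still between calls to the robot, and variables do not carry over. Pictures are saved under pics/ and viewed, at most 12 in all, crops included, and the job is handed in when it is done.

Besides the shell and the picture viewer there is one more tool, called after "Emit:" in YAML: its name, and indented under it one key for each argument. send_rows: Moves the arm, as the interface text tells. Its arguments: {"type":"object","properties":{"steps":{"type":"array"},"force":{"type":"number"}},"required":["steps"]}

```bash
mkdir -p pics; ls; python3 - <<'E'
from cell import telemetry, imaging
import cv2, numpy as np
s=telemetry.sense()
for k in s: print(k, np.round(s[k],4).tolist())
for n in ("top","side"):
    d=imaging.get_image(n); cv2.imwrite(f"pics/{n}0.png",d["img"][...,::-1]); np.savez(f"pics/{n}0.npz",**d)
    print(n,np.round(d["intrinsics"],1).tolist(),np.round(d["pose"],3).tolist())
E
```

```text
pics
time 0.0
joint_pos [1.2642, 0.6293, 0.0384, 1.5183, -0.027, 0.9963, -0.02]
dq [0.0009, -0.0008, -0.0002, 0.001, -0.0003, 0.0016, -0.0001]
joint_torque [0.0014, -54.973, 1.1437, -18.6638, -0.0522, 0.0235, 0.0002]
tcp_pos [0.1549, -0.6306, 0.2046]
tcp_rot [-0.0009, 0.9928, 0.1201, -0.0001]
wrist_force [-0.0485, -0.2553, -0.6275]
wrist_torque [0.0127, 0.0621, 0.0256]
grip_force 0.0
grip_width 0.0938
top [[427.7, 0.0, 314.0], [0.0, 427.7, 197.7], [0.0, 0.0, 1.0]] [[0.007, -0.991, 0.13, 0.41], [-1.0, -0.009, -0.011, -0.019], [0.012, -0.13, -0.991, 1.506], [0.0, 0.0, 0.0, 1.0]]
side [[438.3, 0.0, 322.4], [0.0, 438.3, 200.9], [0.0, 0.0, 1.0]] [[0.937, 0.159, -0.311, 0.989], [0.349, -0.417, 0.839, -1.157], [0.003, -0.895, -0.446, 0.65], [0.0, 0.0, 0.0, 1.0]]
```

View pics/top0.png

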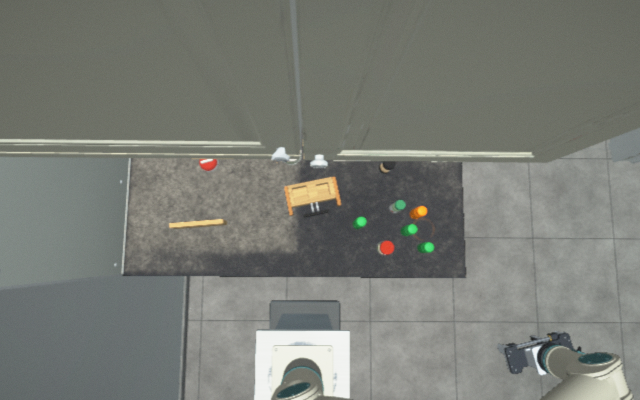

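View pics/side0.png

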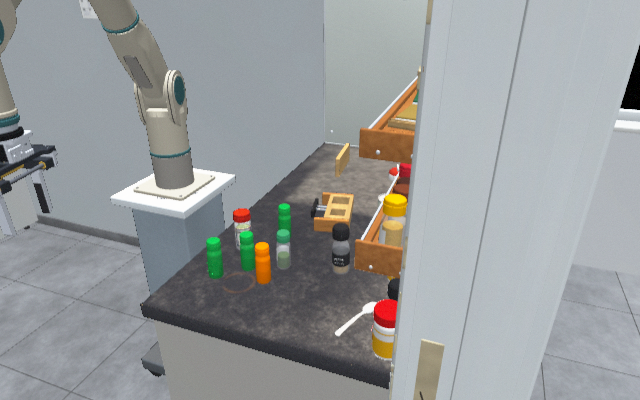

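Top view: rack near (313,194), rail (196,223), red-capped fat jar (386,247), the glass jar with a green cap (the slim jar) at (400,206). Solid-green look-alikes are at (361,222), (411,229) and (428,247), orange at (420,211). In the side view the glass jar is at (283,250), and open drawers and the cabinet sit behind and above the rack.

```bash
cat > h.py <<'E'
import numpy as np, cv2
from cell import telemetry, imaging
from scipy.spatial.transform import Rotation as R
def cloud(d):
    K=d["intrinsics"];T=d["pose"];z=d["z_map"].astype(float)
    v,u=np.mgrid[:400,:640]
    P=np.stack([(u-K[0,2])/K[0,0]*z,(v-K[1,2])/K[1,1]*z,z],-1)
    W=P@T[:3,:3].T+T[:3,3]; W[z==0]=np.nan
    return W
E
python3 - <<'E'
from h import *
d=dict(np.load("pics/top0.npz")); W=cloud(d)
s=dict(np.load("pics/side0.npz")); S=cloud(s)
X,Y,Z=W[...,0],W[...,1],W[...,2]
table=(np.abs(Z)<.01)&(X>.2)&(X<1)
print("table",[np.round(np.nanpercentile(c[table],[1,50,99]),3) for c in (X,Y,Z)])
m=((Z>.015)&(Z<.2)&(X>.3)&(X<.9)&(np.abs(Y)<.6)).astype(np.uint8)
n,l,st,c=cv2.connectedComponentsWithStats(m)
for i in range(1,n):
    if st[i,4]<8: continue
    k=l==i; zt=np.nanpercentile(Z[k],95); kk=k&(Z>zt-.012)
    r=cv2.minAreaRect(W[kk][:,:2].astype(np.float32)*1000)
    print(i,st[i].tolist(),"ztop %.3f"%zt,"cen",np.round(W[kk].mean(0),3),"rect",np.round(r[0],1),np.round(r[1],1),round(r[2],1),"rgb",d["img"][kk].mean(0).round())
# rail hires, overhead
for v in (150,140,120,80,20): print(v,[np.round(W[v,u],3).tolist() for u in (250,313,380)])
Sx=S[...,2]; q=(Sx>.14)&(S[...,0]>.4)&(S[...,0]<.95)&(np.abs(S[...,1])<.45)
print("overhead: x range by z")
for a in np.arange(.0,1,.05):
    k=(S[...,2]>a)&(S[...,2]<a+.05)&(S[...,0]>.45)&(S[...,0]<1.2)&(S[...,1]>-.45)&(S[...,1]<.5)
    if k.sum(): print(round(a,2),k.sum(),np.round(np.percentile(S[k],[1,50,99],axis=0),3).tolist())
o=cv2.resize(d["img"][150:270,270:470],None,fx=4,fy=4,interpolation=2)
o2=cv2.resize(s["img"][140:300,190:400],None,fx=3,fy=3,interpolation=2)
cv2.imwrite("pics/a.png",o[...,::-1]);cv2.imwrite("pics/b.png",o2[...,::-1])
E
```

```text
table [array([0.335, 0.528, 0.742]), array([-0.553,  0.067,  0.624]), array([-0.008,  0.   ,  0.008])]
1 [285, 150, 16, 14, 55] ztop 0.060 cen [0.738 0.038 0.055] rect [742.7  32. ] [14.9 55.9] 40.1 rgb [190. 190. 180.]
2 [199, 159, 19, 13, 197] ztop 0.051 cen [0.724 0.34  0.045] rect [721.1 339.2] [48.  27.6] 85.9 rgb [225. 150. 139.]
3 [378, 161, 17, 13, 168] ztop 0.129 cen [ 0.706 -0.279  0.125] rect [ 704.3 -278.6] [37.6 24.3] 86.9 rgb [60. 61. 60.]
4 [284, 176, 57, 41, 1007] ztop 0.047 cen [ 0.616 -0.029  0.042] rect [603.6 -28. ] [118.7 182.1] 12.0 rgb [205. 171. 116.]
11 [389, 200, 16, 13, 146] ztop 0.105 cen [ 0.575 -0.317  0.101] rect [ 576.2 -317.2] [30.7 30.9] 46.2 rgb [ 80. 165. 116.]
12 [410, 206, 17, 13, 154] ztop 0.104 cen [ 0.555 -0.388  0.1  ] rect [ 556.3 -388.8] [30.8 29.8] 25.0 rgb [241. 173.  49.]
13 [352, 216, 14, 13, 123] ztop 0.105 cen [ 0.519 -0.187  0.101] rect [ 519.1 -187.7] [30.2 30.3] 43.3 rgb [ 74. 204. 110.]
14 [169, 219, 57, 10, 347] ztop 0.080 cen [0.51  0.361 0.075] rect [510.6 360.7] [ 16.5 178.6] 5.2 rgb [225. 198. 137.]
15 [401, 224, 16, 12, 147]
[... 509 characters left out ...]
0.07, 0.897], [0.602, -0.023, 0.908], [0.602, -0.119, 0.912]]
80 [[0.602, 0.049, 1.05], [nan, nan, nan], [0.605, -0.097, 1.047]]
20 [[0.6, 0.031, 1.176], [0.601, -0.02, 1.176], [0.601, -0.075, 1.178]]
overhead: x range by z
0.0 12864 [[0.453, -0.447, 0.0], [0.622, -0.258, 0.002], [0.833, 0.466, 0.046]]
0.05 1591 [[0.451, -0.418, 0.051], [0.552, -0.32, 0.072], [0.738, 0.423, 0.1]]
0.1 601 [[0.451, -0.449, 0.1], [0.584, -0.301, 0.104], [0.884, -0.181, 0.129]]
0.25 27 [[0.844, -0.4, 0.288], [0.846, -0.369, 0.289], [0.849, -0.315, 0.29]]
0.3 56 [[0.848, -0.448, 0.308], [0.851, -0.401, 0.31], [0.852, -0.346, 0.312]]
0.45 484 [[0.847, -0.448, 0.461], [0.856, -0.376, 0.469], [0.884, -0.229, 0.478]]
```

View pics/a.png

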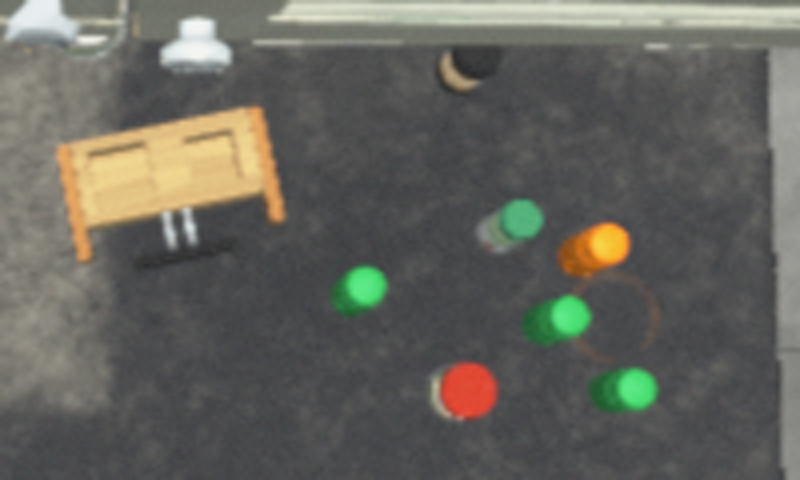

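View pics/b.png

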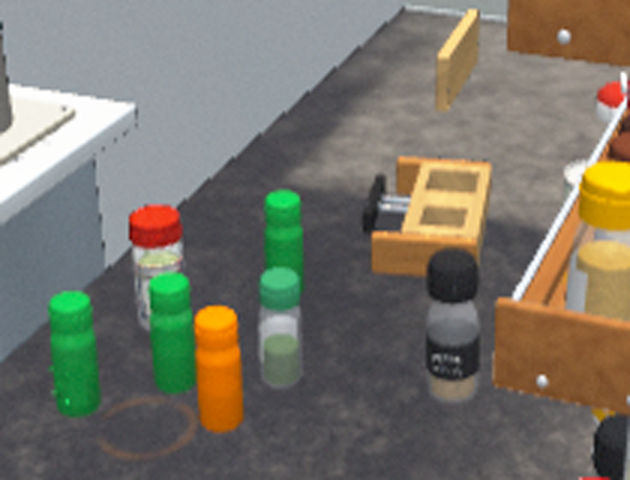

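The slim jar is confirmed: glass body with a darker green cap at about (520,220) in the crop, and the rack's narrow bay is on the right. Next I fit model silhouettes in both cameras to get precise poses.

```bash
cat >> h.py <<'E'
from scipy.optimize import minimize
def box(x0,x1,y0,y1,z0,z1): return np.array([[x,y,z] for x in (x0,x1) for y in (y0,y1) for z in (z0,z1)])/1000.
def cyl(r,z0,z1):
    a=np.linspace(0,2*np.pi,40); return np.array([[r*np.cos(t),r*np.sin(t),z] for t in a for z in (z0,z1)])/1000.
RACK=[box(-37,37,-79,79,0,42),box(-50,37,79,91,0,42),box(-50,37,-91,-79,0,42)]
RAIL=[box(-8,8,-90,90,0,75)]
SS=8
def proj(d,P):
    T=d["pose"];c=(P-T[:3,3])@T[:3,:3]; p=c@d["intrinsics"].T; return p[:,:2]/p[:,2:]
def render(d,parts,x,y,th,roi,z=0):
    u0,v0,u1,v1=roi; im=np.zeros(((v1-v0)*SS,(u1-u0)*SS),np.uint8); c,s=np.cos(th),np.sin(th)
    for P in parts:
        Q=P@np.array([[c,s,0],[-s,c,0],[0,0,1]])+[x,y,z]
        q=(proj(d,Q)-[u0,v0]+.5)*SS-.5
        cv2.fillConvexPoly(im,cv2.convexHull(np.round(q*16).astype(np.int32)),255,shift=4)
    return cv2.resize(im,(u1-u0,v1-v0),interpolation=cv2.INTER_AREA)/255.
def fit(views,parts,p0,sc=(.004,.004,.05),z=0):
    # views: (d,mask,roi); p=(x,y,th)
    f=lambda p:sum(((render(d,parts,p[0],p[1],p[2] if len(p)>2 else 0,roi,z)-m[roi[1]:roi[3],roi[0]:roi[2]])**2).sum() for d,m,roi in views)
    p0=np.array(p0,float); S=np.vstack([p0]+[p0+np.eye(len(p0))[i]*sc[i] for i in range(len(p0))])
    r=minimize(f,p0,method="Nelder-Mead",options=dict(initial_simplex=S,xatol=1e-4,fatol=.01)); return r.x.round(4),round(r.fun,1)
def roi_of(d,x,y,z,h=.12):
    q=proj(d,np.array([[x+a*h,y+b*h,z+c*.04] for a in(-1,1) for b in(-1,1) for c in (-1,1)]))
    a=np.clip(q.min(0),0,[639,399]).astype(int);b=np.clip(q.max(0),0,[639,399]).astype(int); return (*a,*b)
def hsv(d): 
    return cv2.cvtColor(d["img"],cv2.COLOR_RGB2HSV)
def mask(d,lo,hi): return cv2.inRange(hsv(d),np.array(lo),np.array(hi))/255.
E
cat > m0.py <<'E'
from h import *
d=dict(np.load("pics/top0.npz")); s=dict(np.load("pics/side0.npz"))
for n,c,r in (("d",d,[(313,194),(196,223),(386,247),(399,205)]),("s",s,[(338,211),(342,160),(242,215),(280,236)])):
    print(n,[hsv(c)[v,u].tolist() for u,v in r])
def both(name,parts,p0,lo,hi,h,zc):
    V=[]
    for n,c in (("top",d),("side",s)):
        roi=roi_of(c,p0[0],p0[1],zc,h); m=mask(c,lo,hi)
        k=np.zeros((400,640)); k[roi[1]:roi[3],roi[0]:roi[2]]=1; m=m*k
        V.append((c,m,roi)); print(name,n,int(m.sum()),fit([V[-1]],parts,p0))
    print(name,"both",fit(V,parts,p0))
both("rack",RACK,(.615,-.028,.2),(5,60,70),(26,255,255),.11,.02)
both("rail",RAIL,(.51,.361,.09),(5,40,60),(28,255,255),.1,.04)
both("fatcap",[cyl(22,84,108)],(.434,-.27),(0,120,60),(12,255,255),.04,.095)
both("slimcap",[cyl(16.5,78,102)],(.575,-.317),(62,60,40),(90,255,255),.035,.09)
E
python3 m0.py
```

```text
d [[22, 103, 238], [22, 101, 239], [4, 197, 223], [73, 132, 178]]
s [[18, 115, 168], [17, 114, 141], [3, 219, 229], [75, 156, 152]]
rack top 1307 (array([ 0.6262, -0.0249,  0.2103]), np.float64(74.1))
rack side 1563 (array([ 0.6176, -0.0268,  0.1424]), np.float64(667.5))
rack both (array([ 0.6239, -0.0248,  0.21  ]), np.float64(793.8))
rail top 428 (array([0.5108, 0.3629, 0.0926]), np.float64(25.9))
rail side 655 (array([0.5082, 0.3603, 0.0817]), np.float64(318.5))
rail both (array([0.5103, 0.3597, 0.0867]), np.float64(372.2))
fatcap top 158 (array([ 0.4336, -0.273 ]), np.float64(4.4))
fatcap side 216 (array([ 0.431 , -0.2706]), np.float64(22.8))
fatcap both (array([ 0.4329, -0.273 ]), np.float64(32.3))
slimcap top 102 (array([ 0.5759, -0.3202]), np.float64(5.6))
slimcap side 418 (array([ 0.5742, -0.3139]), np.float64(228.7))
slimcap both (array([ 0.5751, -0.319 ]), np.float64(240.4))
```

Emit:
send_rows:
  steps:
    - {"claw": 0, "z": -0.3}
  force: 25

```text
invalid input
```

```bash
cat >> h.py <<'E'
def go(x,y,z,yaw):
    """shift/turn, in row units, to a pointing-down pose whose closing axis (tool y) is at world angle yaw (deg)"""
    s=telemetry.sense(); q=s["tcp_rot"]; A=R.from_quat([q[1],q[2],q[3],q[0]])
    c,n=np.cos(np.radians(yaw)),np.sin(np.radians(yaw))
    best=None
    for k in (1,-1):
        Y=np.array([c,n,0])*k; Zt=np.array([0,0,-1.]); B=R.from_matrix(np.stack([np.cross(Y,Zt),Y,Zt],1))
        v=(A.inv()*B).as_rotvec(); best=v if best is None or np.linalg.norm(v)<np.linalg.norm(best) else best
    t=A.inv().apply(np.array([x,y,z])-s["tcp_pos"])/.05
    print("t",round(s["time"],2),"xyz",t.round(3),"turn",(np.degrees(best)/8).round(3))
E
python3 -c "
from h import *
go(.434,-.272,.205,-32)"
```

```text
t 0.1 xyz [ 7.132e+00 -5.635e+00  3.000e-03] turn [-1.100e-02 -4.000e-03 -5.525e+00]
```

Emit:
send_rows:
  steps:
    - {"ax": 0, "ay": 0, "az": 0, "x": 0, "y": 0, "z": -0.3, "claw": 0}
  force: 25

```text
time: 0.22
tcp_pos: [0.1547, -0.6301, 0.2194]
tcp_rot: [-0.002, 0.993, 0.12, -0.0]
wrist_force: [0.2, 0.2, 0.7]
grip_width: 0.0941
grip_force: 0.0
```

Emit:
send_rows:
  steps:
    - {"ax": 0, "ay": 0, "az": -0.6, "x": 0.7, "y": -0.55, "z": 0, "claw": 0}
    - {"ax": 0, "ay": 0, "az": -1.4, "x": 1.7, "y": -1.35, "z": 0, "claw": 0}
    - {"ax": 0, "ay": 0, "az": -2.2, "x": 2.7, "y": -2.15, "z": 0, "claw": 0}
    - {"ax": 0, "ay": 0, "az": -3.0, "x": 3.7, "y": -2.95, "z": 0, "claw": 0}
    - {"ax": 0, "ay": 0, "az": -3.8, "x": 4.7, "y": -3.75, "z": 0, "claw": 0}
    - {"ax": 0, "ay": 0, "az": -4.6, "x": 5.7, "y": -4.55, "z": 0, "claw": 0}
    - {"ax": 0, "ay": 0, "az": -5.2, "x": 6.6, "y": -5.2, "z": 0, "claw": 0}
    - {"ax": 0, "ay": 0, "az": -5.5, "x": 7.13, "y": -5.64, "z": 0, "claw": 0}

```text
time: 1.23
tcp_pos: [0.4367, -0.2695, 0.2217]
tcp_rot: [0.001, 0.874, 0.486, 0.001]
wrist_force: [-0.8, -0.8, -0.1]
grip_width: 0.0941
grip_force: 0.0
```

```bash
python3 -c "
from h import *
go(.434,-.272,.055,-32)"
```

```text
t 1.23 xyz [-0.074 -0.026  3.334] turn [ 0.015 -0.008  0.015]
```

Emit:
send_rows:
  steps:
    - {"ax": 0, "ay": 0, "az": 0, "x": 0, "y": 0, "z": 0.6, "claw": 0}
    - {"ax": 0, "ay": 0, "az": 0, "x": 0, "y": 0, "z": 1.2, "claw": 0}
    - {"ax": 0, "ay": 0, "az": 0, "x": 0, "y": 0, "z": 1.6, "claw": 0}
    - {"ax": 0, "ay": 0, "az": 0, "x": 0, "y": 0, "z": 1.6, "claw": 0}
    - {"ax": 0, "ay": 0, "az": 0, "x": 0, "y": 0, "z": 1.6, "claw": 0}

```text
time: 1.85
tcp_pos: [0.4348, -0.2729, 0.1416]
tcp_rot: [0.001, 0.876, 0.483, 0.0]
wrist_force: [-0.0, 0.8, 0.5]
grip_width: 0.094
grip_force: 0.0
```

```bash
python3 -c "
from h import *
go(.434,-.272,.055,-32)"
```

```text
t 1.85 xyz [ 0.006 -0.026  1.732] turn [ 0.013 -0.    -0.027]
```

Settled on target to within about 1 mm. I descend and grip.

Emit:
send_rows:
  steps:
    - {"ax": 0, "ay": 0, "az": 0, "x": 0, "y": -0.03, "z": 0.6, "claw": 0}
    - {"ax": 0, "ay": 0, "az": 0, "x": 0, "y": -0.03, "z": 1.2, "claw": 0}
    - {"ax": 0, "ay": 0, "az": 0, "x": 0, "y": -0.03, "z": 1.7, "claw": 0}
    - {"ax": 0, "ay": 0, "az": 0, "x": 0, "y": -0.03, "z": 1.7, "claw": 0}
    - {"ax": 0, "ay": 0, "az": 0, "x": 0, "y": -0.03, "z": 1.7, "claw": 0.4}
    - {"ax": 0, "ay": 0, "az": 0, "x": 0, "y": -0.03, "z": 1.7, "claw": 0.7}
    - {"ax": 0, "ay": 0, "az": 0, "x": 0, "y": -0.03, "z": 1.7, "claw": 1}
    - {"ax": 0, "ay": 0, "az": 0, "x": 0, "y": -0.03, "z": 1.7, "claw": 1}
  force: 25

```text
time: 2.85
tcp_pos: [0.433, -0.2718, 0.0559]
tcp_rot: [0.0, 0.876, 0.483, 0.0]
wrist_force: [-0.1, -0.5, 0.1]
grip_width: 0.0574
grip_force: 0.0
```

```bash
python3 -c "
from h import *
s=telemetry.sense();print(s['grip_width'],s['grip_force'],s['tcp_pos'])
th=.2103;c,n=np.cos(th),np.sin(th)
for a,b in((15,40),(15,-40)):print(.6262+(a*c-b*n)/1000,-.0249+(a*n+b*c)/1000)"
```

```text
0.05735947130177286 0.0 [ 0.43297559 -0.27175416  0.05594379]
0.6325193930017393 0.01735003280578097
0.6492196569805729 -0.06088743381371836
```

Emit:
send_rows:
  steps:
    - {"ax": 0, "ay": 0, "az": 0, "x": 0, "y": 0, "z": 0, "claw": 1}
    - {"ax": 0, "ay": 0, "az": 0, "x": 0, "y": 0, "z": 0, "claw": 1}
    - {"ax": 0, "ay": 0, "az": 0, "x": 0, "y": 0, "z": 0, "claw": 1}
    - {"ax": 0, "ay": 0, "az": 0, "x": 0, "y": 0, "z": -0.4, "claw": 1}
    - {"ax": 0, "ay": 0, "az": 0, "x": 0, "y": 0, "z": -1.1, "claw": 1}
    - {"ax": 0, "ay": 0, "az": 0, "x": 0, "y": 0, "z": -1.9, "claw": 1}
    - {"ax": 0, "ay": 0, "az": 0, "x": 0, "y": 0, "z": -2.5, "claw": 1}
    - {"ax": 0, "ay": 0, "az": 0, "x": 0, "y": 0, "z": -2.7, "claw": 1}
  force: 25

```text
time: 3.85
tcp_pos: [0.4333, -0.2719, 0.1918]
tcp_rot: [0.001, 0.876, 0.483, 0.001]
wrist_force: [-0.2, -0.0, -1.4]
grip_width: 0.0442
grip_force: 25.0
```

```bash
python3 -c "
from h import *
go(.6325,.0174,.19,12.05)"
```

```text
t 3.85 xyz [7.019 0.286 0.037] turn [ 0.017  0.007 -5.533]
```

Emit:
send_rows:
  steps:
    - {"ax": 0, "ay": 0, "az": -0.4, "x": 0.5, "y": 0.02, "z": 0, "claw": 1}
    - {"ax": 0, "ay": 0, "az": -1.1, "x": 1.4, "y": 0.05, "z": 0, "claw": 1}
    - {"ax": 0, "ay": 0, "az": -1.9, "x": 2.4, "y": 0.1, "z": 0, "claw": 1}
    - {"ax": 0, "ay": 0, "az": -2.7, "x": 3.4, "y": 0.15, "z": 0, "claw": 1}
    - {"ax": 0, "ay": 0, "az": -3.5, "x": 4.4, "y": 0.19, "z": 0, "claw": 1}
    - {"ax": 0, "ay": 0, "az": -4.3, "x": 5.4, "y": 0.23, "z": 0, "claw": 1}
    - {"ax": 0, "ay": 0, "az": -5.1, "x": 6.4, "y": 0.26, "z": 0, "claw": 1}
    - {"ax": 0, "ay": 0, "az": -5.53, "x": 7.02, "y": 0.29, "z": 0, "claw": 1}

```text
time: 4.85
tcp_pos: [0.632, 0.0232, 0.1883]
tcp_rot: [-0.002, 0.626, 0.78, 0.0]
wrist_force: [-0.6, -0.8, -2.2]
grip_width: 0.0445
grip_force: 25.0
```

Emit:
send_rows:
  steps:
    - {"ax": 0, "ay": 0, "az": 0, "x": 0, "y": 0, "z": 0.4, "claw": 1}
    - {"ax": 0, "ay": 0, "az": 0, "x": 0, "y": 0, "z": 0.9, "claw": 1}
    - {"ax": 0, "ay": 0, "az": 0, "x": 0, "y": 0, "z": 1.2, "claw": 1}
    - {"ax": 0, "ay": 0, "az": 0, "x": 0, "y": 0, "z": 1.2, "claw": 1}
    - {"ax": 0, "ay": 0, "az": 0, "x": 0, "y": 0, "z": 1.2, "claw": 1}

```text
time: 5.48
tcp_pos: [0.6325, 0.0182, 0.1309]
tcp_rot: [0.0, 0.629, 0.777, 0.0]
wrist_force: [0.0, 0.6, -1.1]
grip_width: 0.0444
grip_force: 25.0
```

```bash
python3 -c "
from h import *
go(.6325,.0174,.064,12.05)
for n in ('top','side'):
    d=imaging.get_image(n); np.savez(f'pics/{n}1.npz',**d)
    if n=='top': a=cv2.resize(d['img'][160:230,270:360],None,fx=5,fy=5,interpolation=2)
    else: b=cv2.resize(d['img'][150:250,290:400],None,fx=3.5,fy=3.5,interpolation=2)
cv2.imwrite('pics/c.png',np.hstack([a[:350],b[:350,:349]])[...,::-1])
"
```

```text
t 5.47 xyz [-0.017 -0.005  1.338] turn [ 0.006 -0.002  0.002]
```

View pics/c.png

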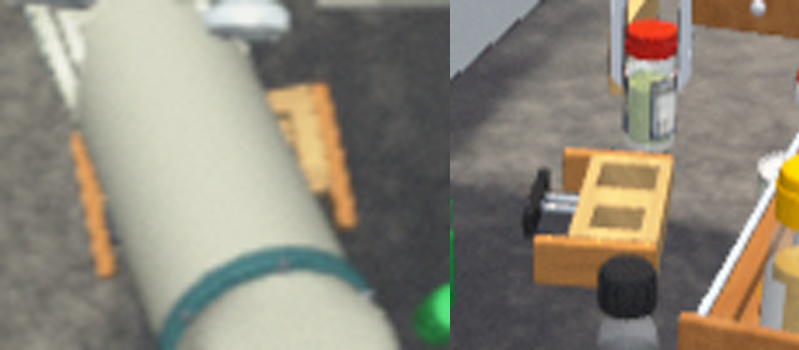

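The jar hangs over the far (wide) bay, upright (red cap at (650,40) in the crop). I check its lateral position against the rack in the side view.

```bash
python3 - <<'E'
from h import *
s=dict(np.load("pics/side1.npz")); s0=dict(np.load("pics/side0.npz")); t0=dict(np.load("pics/top0.npz"))
def comp(m,roi):
    k=np.zeros((400,640),np.uint8); k[roi[1]:roi[3],roi[0]:roi[2]]=1
    m=(m*k).astype(np.uint8); n,l,st,_=cv2.connectedComponentsWithStats(m); i=1+np.argmax(st[1:,4])
    mm=(l==i).astype(np.uint8); c,_=cv2.findContours(mm,cv2.RETR_EXTERNAL,2); cv2.drawContours(mm,c,-1,1,-1); return mm.astype(float)
out=[]
for n,c in (("top",t0),("side",s0)):
    roi=roi_of(c,.622,-.026,.02,.1); m=comp(mask(c,(5,60,50),(26,255,255)),roi)
    out.append((c,m,roi)); print("rack",n,roi,m.sum(),fit([out[-1]],RACK,(.622,-.026,.2)))
print("both",fit(out,RACK,(.622,-.026,.2)))
zj=.008+s0["pose"][0,0]*0
z=telemetry.sense()["tcp_pos"][2]-.056
for c,dz,p in ((s,z,(.632,.018)),(s0,0,(.434,-.272))):
    roi=roi_of(c,*p,dz+.095,.04); m=comp(mask(c,(0,120,50),(12,255,255)),roi)
    print("fatcap side",z,m.sum(),fit([(c,m,roi)],[cyl(22,86,108)],p,z=dz))
E
```

```text
rack top (np.int64(281), np.int64(162), np.int64(340), np.int64(222)) 1295.0 (array([ 0.6261, -0.0246,  0.2102]), np.float64(64.0))
rack side (np.int64(294), np.int64(182), np.int64(378), np.int64(245)) 1147.0 (array([ 0.6213, -0.0243,  0.193 ]), np.float64(255.7))
both (array([ 0.6239, -0.0246,  0.2101]), np.float64(367.1))
fatcap side 0.07545154114189634 161.0 (array([0.6306, 0.0202]), np.float64(4.0))
fatcap side 0.07545154114189634 216.0 (array([ 0.4318, -0.2721]), np.float64(14.0))
```

```bash
python3 - <<'E'
from h import *
s=dict(np.load("pics/side1.npz")); t=dict(np.load("pics/top0.npz"))
def ov(c,roi,f,x=.6261,y=-.0246,th=.2102):
    u0,v0,u1,v1=roi; o=cv2.resize(c["img"][v0:v1,u0:u1],None,fx=f,fy=f,interpolation=2).copy()
    cs,n=np.cos(th),np.sin(th)
    def line(P,col):
        P=np.array(P)/1000.; Q=np.stack([x+cs*P[:,0]-n*P[:,1],y+n*P[:,0]+cs*P[:,1],P[:,2]],1)
        q=((proj(c,Q)-[u0,v0]+.5)*f-.5); cv2.polylines(o,[np.round(q*16).astype(np.int32)],True,col,1,cv2.LINE_AA,4)
    for cy,h in((40,26),(-40,21.5)): line([[15-h,cy-h,42],[15+h,cy-h,42],[15+h,cy+h,42],[15-h,cy+h,42]],(255,0,0))
    for a,b,d in((-91,-79,-50),(79,91,-50),(-79,79,-37)): line([[d,a,42],[37,a,42],[37,b,42],[d,b,42]],(0,0,255))
    return o
a=ov(t,(278,170,348,220),6); b=ov(s,(305,180,365,240),6)
h=360; 
cv2.imwrite("pics/ov.png",np.hstack([np.vstack([a,np.zeros((60,a.shape[1],3),np.uint8)]),b])[...,::-1])
E
```

```text
(no output)
```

View pics/ov.png

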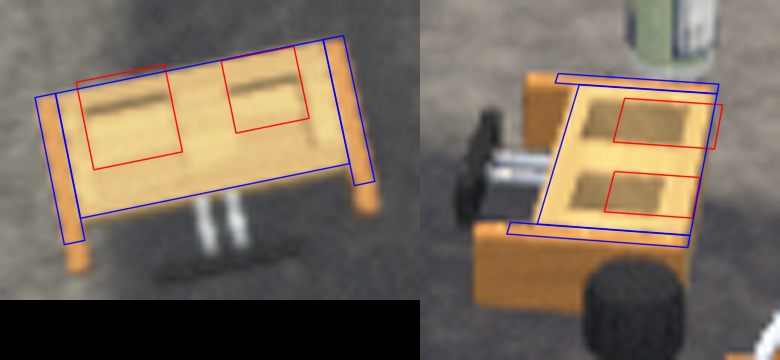

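The overlay shows the block really spans x = -22..52 in the rack frame (the bays sit centred in it, the cheeks are about 102 mm long), so my model was wrong. I refit with that.

```bash
sed -i 's/^RACK=.*/RACK=[box(-22,52,-79,79,0,42),box(-50,52,79,91,0,42),box(-50,52,-91,-79,0,42)]/' h.py; python3 - <<'E'
from h import *
s=dict(np.load("pics/side1.npz")); t=dict(np.load("pics/top0.npz"))
V=[]
for n,c in (("top",t),("side",s)):
    roi=roi_of(c,.615,-.026,.02,.1); m=mask(c,(5,60,50),(26,255,255))
    if n=="side": 
        X=cloud(c); m=m*((X[...,0]<.72)&(X[...,2]<.056))
    V.append((c,m,roi)); print(n,fit([V[-1]],RACK,(.611,-.026,.2)))
r,e=fit(V,RACK,(.611,-.026,.2)); print("both",r,e)
pt=fit(V[:1],RACK,(.611,-.026,.2))[0]
def ov(c,roi,f,p):
    x,y,th=p;u0,v0,u1,v1=roi; o=cv2.resize(c["img"][v0:v1,u0:u1],None,fx=f,fy=f,interpolation=2).copy()
    cs,n=np.cos(th),np.sin(th)
    def line(P,col):
        P=np.array(P)/1000.; Q=np.stack([x+cs*P[:,0]-n*P[:,1],y+n*P[:,0]+cs*P[:,1],P[:,2]],1)
        q=((proj(c,Q)-[u0,v0]+.5)*f-.5); cv2.polylines(o,[np.round(q*16).astype(np.int32)],True,col,1,cv2.LINE_AA,4)
    for cy,h in((40,26),(-40,21.5)): line([[15-h,cy-h,42],[15+h,cy-h,42],[15+h,cy+h,42],[15-h,cy+h,42]],(255,0,0))
    for a,b,d in((-91,-79,-50),(79,91,-50),(-79,79,-22)): line([[d,a,42],[52,a,42],[52,b,42],[d,b,42]],(0,0,255))
    line([[-66,-45,42],[-56,-45,42],[-56,45,42],[-66,45,42]],(0,255,0))
    return o
a=ov(t,(278,170,348,220),6,pt); b=ov(s,(305,180,365,240),6,pt)
cv2.imwrite("pics/ov2.png",np.hstack([np.vstack([a,np.zeros((60,a.shape[1],3),np.uint8)]),b])[...,::-1])
x,y,th=pt;c,n=np.cos(th),np.sin(th)
for P in((15,40),(15,-40)):print(x+(P[0]*c-P[1]*n)/1000,y+(P[0]*n+P[1]*c)/1000)
E
```

```text
top (array([ 0.6115, -0.0276,  0.2106]), np.float64(34.3))
side (array([ 0.6085, -0.0269,  0.213 ]), np.float64(177.0))
both [ 0.6102 -0.0274  0.2119] 238.9
0.6178067177077151 0.014651926722401593
0.6345304521746706 -0.06358052629729327
```

View pics/ov2.png

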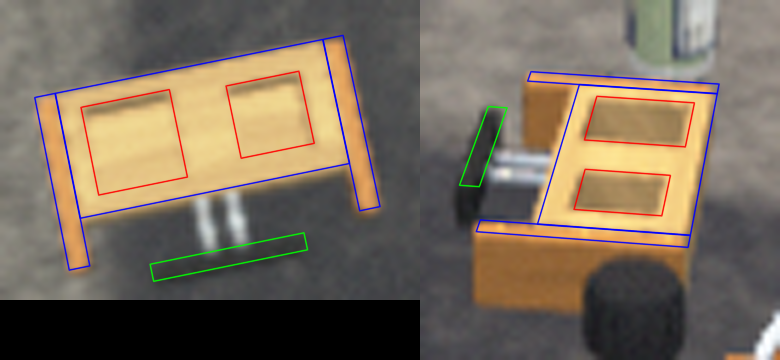

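Now the overlay matches both views. I correct the TCP target to (0.617, 0.014), averaging the two cameras.

```bash
python3 -c "
from h import *
go(.6172,.0140,.066,12.05)"
```

```text
t 5.58 xyz [-0.011 -0.324  1.308] turn [ 0.013  0.001 -0.002]
```

Emit:
send_rows:
  steps:
    - {"ax": 0, "ay": 0, "az": 0, "x": -0.01, "y": -0.2, "z": 0, "claw": 1}
    - {"ax": 0, "ay": 0, "az": 0, "x": -0.01, "y": -0.32, "z": 0, "claw": 1}
    - {"ax": 0, "ay": 0, "az": 0, "x": -0.01, "y": -0.32, "z": 0.2, "claw": 1}
    - {"ax": 0, "ay": 0, "az": 0, "x": -0.01, "y": -0.32, "z": 0.45, "claw": 1}
    - {"ax": 0, "ay": 0, "az": 0, "x": -0.01, "y": -0.32, "z": 0.65, "claw": 1}
    - {"ax": 0, "ay": 0, "az": 0, "x": -0.01, "y": -0.32, "z": 0.8, "claw": 1}
    - {"ax": 0, "ay": 0, "az": 0, "x": -0.01, "y": -0.32, "z": 0.8, "claw": 1}

```text
time: 6.45
tcp_pos: [0.616, 0.0139, 0.0895]
tcp_rot: [-0.001, 0.629, 0.777, -0.0]
wrist_force: [-0.9, -0.3, -0.6]
grip_width: 0.0442
grip_force: 25.0
```

```bash
python3 -c "
from h import *
s=telemetry.sense();print(s['wrist_torque'])
go(.6172,.0140,.066,12.05)"
```

```text
[-0.07834802 -0.08474505 -0.0091516 ]
t 6.45 xyz [-0.003  0.024  0.471] turn [-0.011 -0.002 -0.001]
```

Emit:
send_rows:
  steps:
    - {"ax": 0, "ay": 0, "az": 0, "x": 0, "y": 0.01, "z": 0.15, "claw": 1}
    - {"ax": 0, "ay": 0, "az": 0, "x": 0, "y": 0.01, "z": 0.3, "claw": 1}
    - {"ax": 0, "ay": 0, "az": 0, "x": 0, "y": 0.01, "z": 0.43, "claw": 1}
    - {"ax": 0, "ay": 0, "az": 0, "x": 0, "y": 0.01, "z": 0.48, "claw": 1}
    - {"ax": 0, "ay": 0, "az": 0, "x": 0, "y": 0.01, "z": 0.48, "claw": 1}
    - {"ax": 0, "ay": 0, "az": 0, "x": 0, "y": 0.01, "z": 0.48, "claw": 1}

```text
time: 7.2
tcp_pos: [0.6172, 0.014, 0.0667]
tcp_rot: [0.0, 0.629, 0.777, 0.0]
wrist_force: [-0.1, -0.6, -1.4]
grip_width: 0.0445
grip_force: 25.0
```

Emit:
send_rows:
  steps:
    - {"ax": 0, "ay": 0, "az": 0, "x": 0, "y": 0, "z": 0.05, "claw": 1}
    - {"ax": 0, "ay": 0, "az": 0, "x": 0, "y": 0, "z": 0.05, "claw": 1}
    - {"ax": 0, "ay": 0, "az": 0, "x": 0, "y": 0, "z": 0.05, "claw": 0.4}
    - {"ax": 0, "ay": 0, "az": 0, "x": 0, "y": 0, "z": 0.05, "claw": 0.35}
    - {"ax": 0, "ay": 0, "az": 0, "x": 0, "y": 0, "z": 0.05, "claw": 0.3}
    - {"ax": 0, "ay": 0, "az": 0, "x": 0, "y": 0, "z": 0.05, "claw": 0.3}

```text
time: 7.95
tcp_pos: [0.6171, 0.014, 0.0641]
tcp_rot: [0.0, 0.629, 0.777, 0.0]
wrist_force: [0.1, -0.6, 0.3]
grip_width: 0.0658
grip_force: 0.0
```

Emit:
send_rows:
  steps:
    - {"ax": 0, "ay": 0, "az": 0, "x": 0, "y": 0, "z": -0.3, "claw": 0.3}
    - {"ax": 0, "ay": 0, "az": 0, "x": 0, "y": 0, "z": -0.9, "claw": 0.3}
    - {"ax": 0, "ay": 0, "az": 0, "x": 0, "y": 0, "z": -1.5, "claw": 0.3}
    - {"ax": 0, "ay": 0, "az": 0, "x": 0, "y": 0, "z": -2.0, "claw": 0.3}
    - {"ax": 0, "ay": 0, "az": 0, "x": 0, "y": 0, "z": -2.2, "claw": 0.1}

```text
time: 8.57
tcp_pos: [0.6181, 0.0142, 0.1765]
tcp_rot: [0.001, 0.629, 0.777, 0.001]
wrist_force: [0.4, -0.5, -0.2]
grip_width: 0.0727
grip_force: 0.0
```

```bash
python3 -c "
from h import *
go(.5752,-.319,.175,-29)"
```

```text
t 8.57 xyz [-6.338 -2.228  0.025] turn [ 2.600e-02 -5.000e-03  5.129e+00]
```

Emit:
send_rows:
  steps:
    - {"ax": 0, "ay": 0, "az": 0.5, "x": -0.6, "y": -0.2, "z": 0, "claw": 0}
    - {"ax": 0, "ay": 0, "az": 1.3, "x": -1.6, "y": -0.55, "z": 0, "claw": 0}
    - {"ax": 0, "ay": 0, "az": 2.1, "x": -2.6, "y": -0.9, "z": 0, "claw": 0}
    - {"ax": 0, "ay": 0, "az": 2.9, "x": -3.6, "y": -1.25, "z": 0, "claw": 0}
    - {"ax": 0, "ay": 0, "az": 3.7, "x": -4.6, "y": -1.6, "z": 0, "claw": 0}
    - {"ax": 0, "ay": 0, "az": 4.5, "x": -5.5, "y": -1.95, "z": 0, "claw": 0}
    - {"ax": 0, "ay": 0, "az": 5.0, "x": -6.1, "y": -2.15, "z": 0, "claw": 0}
    - {"ax": 0, "ay": 0, "az": 5.13, "x": -6.34, "y": -2.23, "z": 0, "claw": 0}

```text
time: 9.57
tcp_pos: [0.5735, -0.3208, 0.1737]
tcp_rot: [-0.0, 0.862, 0.506, -0.0]
wrist_force: [0.2, 0.2, -0.3]
grip_width: 0.0941
grip_force: 0.0
```

```bash
python3 - <<'E'
from h import *
t=dict(np.load("pics/top0.npz")); s=dict(np.load("pics/side0.npz"))
print(hsv(t)[201:212:2,394:406:2,:].tolist()[2])
for c in (t,s):
    roi=roi_of(c,.575,-.318,.09,.03); 
    for lo in ((58,60,60),(65,90,60),(65,110,60)):
        m=mask(c,lo,(90,255,255)); m[:, :]*=1
        k=np.zeros((400,640),np.uint8); k[roi[1]:roi[3],roi[0]:roi[2]]=1
        n,l,st,_=cv2.connectedComponentsWithStats((m*k).astype(np.uint8)); i=1+np.argmax(st[1:,4])
        print(st[i],[fit([(c,(l==i)*1.,roi)],[cyl(16.5,z0,102)],(.575,-.318)) for z0 in (78,88)])
d=imaging.get_image("top"); np.savez("pics/top2.npz",**d)
roi=roi_of(d,.6178,.0147,.105,.04); m=mask(d,(0,120,60),(12,255,255))
print("placed fat",fit([(d,m,roi)],[cyl(22,84,108)],(.618,.0147),z=.008), np.nanmax(cloud(d)[m>0][:,2][-300:]))
W=cloud(d);k=(m>0)&(W[...,0]>.57)&(W[...,0]<.68)&(abs(W[...,1])<.08);print(k.sum(),np.median(W[k],0))
go(.5752,-.319,.055,-29)
E
```

```text
[[64, 64, 136], [73, 139, 156], [72, 134, 181], [72, 136, 176], [73, 139, 176], [73, 136, 174]]
[394 199  12  11 102] [(array([ 0.5759, -0.3202]), np.float64(5.6)), (array([ 0.5756, -0.3192]), np.float64(9.6))]
[395 200  11  10  89] [(array([ 0.5754, -0.3201]), np.float64(4.0)), (array([ 0.5749, -0.3193]), np.float64(2.2))]
[395 200  11  10  82] [(array([ 0.5758, -0.32  ]), np.float64(8.8)), (array([ 0.5755, -0.3194]), np.float64(4.1))]
[276 213  16  31 405] [(array([ 0.5741, -0.3137]), np.float64(215.7)), (array([ 0.579 , -0.3288]), np.float64(254.3))]
[276 213  15  31 397] [(array([ 0.5739, -0.3135]), np.float64(207.9)), (array([ 0.577 , -0.3194]), np.float64(249.1))]
[276 213  15  30 386] [(array([ 0.5739, -0.3134]), np.float64(197.0)), (array([ 0.5771, -0.3195]), np.float64(238.0))]
placed fat (array([0.6193, 0.0136]), np.float64(5.3)) 0.6086475973866544
156 [0.61806839 0.01275722 0.11538389]
t 9.62 xyz [0.06  0.004 2.373] turn [-0.     0.005 -0.019]
```

Emit:
send_rows:
  steps:
    - {"ax": 0, "ay": 0, "az": 0, "x": 0, "y": 0, "z": 0.5, "claw": 0}
    - {"ax": 0, "ay": 0, "az": 0, "x": 0, "y": 0, "z": 1.1, "claw": 0}
    - {"ax": 0, "ay": 0, "az": 0, "x": 0, "y": 0, "z": 1.7, "claw": 0}
    - {"ax": 0, "ay": 0, "az": 0, "x": 0, "y": 0, "z": 2.3, "claw": 0}
    - {"ax": 0, "ay": 0, "az": 0, "x": 0, "y": 0, "z": 2.55, "claw": 0}
    - {"ax": 0, "ay": 0, "az": 0, "x": 0, "y": 0, "z": 2.55, "claw": 0}
    - {"ax": 0, "ay": 0, "az": 0, "x": 0, "y": 0, "z": 2.55, "claw": 0.5}
    - {"ax": 0, "ay": 0, "az": 0, "x": 0, "y": 0, "z": 2.55, "claw": 1}
  force: 25

```text
time: 10.62
tcp_pos: [0.5749, -0.3196, 0.0478]
tcp_rot: [0.001, 0.862, 0.508, 0.001]
wrist_force: [-0.5, 0.4, 0.1]
grip_width: 0.0776
grip_force: 0.0
```

Emit:
send_rows:
  steps:
    - {"ax": 0, "ay": 0, "az": 0, "x": 0, "y": 0, "z": 0, "claw": 1}
    - {"ax": 0, "ay": 0, "az": 0, "x": 0, "y": 0, "z": 0, "claw": 1}
    - {"ax": 0, "ay": 0, "az": 0, "x": 0, "y": 0, "z": 0, "claw": 1}
    - {"ax": 0, "ay": 0, "az": 0, "x": 0, "y": 0, "z": 0, "claw": 1}
    - {"ax": 0, "ay": 0, "az": 0, "x": 0, "y": 0, "z": 0, "claw": 1}
    - {"ax": 0, "ay": 0, "az": 0, "x": 0, "y": 0, "z": 0, "claw": 1}

```text
time: 11.38
tcp_pos: [0.574, -0.3193, 0.0464]
tcp_rot: [-0.0, 0.862, 0.507, -0.0]
wrist_force: [-0.4, 0.2, -0.5]
grip_width: 0.0343
grip_force: 24.9
```

Emit:
send_rows:
  steps:
    - {"ax": 0, "ay": 0, "az": 0, "x": 0, "y": 0, "z": -0.4, "claw": 1}
    - {"ax": 0, "ay": 0, "az": 0, "x": 0, "y": 0, "z": -1.1, "claw": 1}
    - {"ax": 0, "ay": 0, "az": 0, "x": 0, "y": 0, "z": -1.9, "claw": 1}
    - {"ax": 0, "ay": 0, "az": 0, "x": 0, "y": 0, "z": -2.6, "claw": 1}
    - {"ax": 0, "ay": 0, "az": 0, "x": 0, "y": 0, "z": -2.9, "claw": 1}
    - {"ax": 0, "ay": 0, "az": 0, "x": 0, "y": 0, "z": -2.9, "claw": 1}

```text
time: 12.12
tcp_pos: [0.5745, -0.3196, 0.1927]
tcp_rot: [0.001, 0.862, 0.507, 0.001]
wrist_force: [-0.5, -1.5, -2.0]
grip_width: 0.0342
grip_force: 24.9
```

```bash
python3 -c "
from h import *
go(.633,-.0633,.19,12.05)"
```

```text
t 12.12 xyz [ 5.05  -1.462  0.05 ] turn [ 0.014  0.006 -5.132]
```

Emit:
send_rows:
  steps:
    - {"ax": 0, "ay": 0, "az": -0.4, "x": 0.4, "y": -0.1, "z": 0, "claw": 1}
    - {"ax": 0, "ay": 0, "az": -1.1, "x": 1.1, "y": -0.3, "z": 0, "claw": 1}
    - {"ax": 0, "ay": 0, "az": -2.0, "x": 2.0, "y": -0.6, "z": 0, "claw": 1}
    - {"ax": 0, "ay": 0, "az": -2.9, "x": 2.9, "y": -0.85, "z": 0, "claw": 1}
    - {"ax": 0, "ay": 0, "az": -3.8, "x": 3.7, "y": -1.1, "z": 0, "claw": 1}
    - {"ax": 0, "ay": 0, "az": -4.6, "x": 4.5, "y": -1.3, "z": 0, "claw": 1}
    - {"ax": 0, "ay": 0, "az": -5.13, "x": 5.05, "y": -1.46, "z": 0, "claw": 1}
    - {"ax": 0, "ay": 0, "az": -5.13, "x": 5.05, "y": -1.46, "z": 0, "claw": 1}

```text
time: 13.12
tcp_pos: [0.6324, -0.0589, 0.1906]
tcp_rot: [-0.001, 0.627, 0.779, 0.0]
wrist_force: [0.3, -0.1, -1.5]
grip_width: 0.0344
grip_force: 24.9
```

Emit:
send_rows:
  steps:
    - {"ax": 0, "ay": 0, "az": 0, "x": 0, "y": 0, "z": 0.5, "claw": 1}
    - {"ax": 0, "ay": 0, "az": 0, "x": 0, "y": 0, "z": 1.0, "claw": 1}
    - {"ax": 0, "ay": 0, "az": 0, "x": 0, "y": 0, "z": 1.4, "claw": 1}
    - {"ax": 0, "ay": 0, "az": 0, "x": 0, "y": 0, "z": 1.4, "claw": 1}
    - {"ax": 0, "ay": 0, "az": 0, "x": 0, "y": 0, "z": 1.4, "claw": 1}

```text
time: 13.75
tcp_pos: [0.633, -0.064, 0.122]
tcp_rot: [0.0, 0.63, 0.777, -0.0]
wrist_force: [-0.6, 0.2, -0.6]
grip_width: 0.0345
grip_force: 24.9
```

```bash
python3 - <<'E'
from h import *
go(.633,-.0633,.055,12.05)
s=imaging.get_image("side"); z=telemetry.sense()["tcp_pos"][2]-.0464
p=(.633,-.0633); roi=roi_of(s,*p,z+.09,.03); m=mask(s,(65,110,60),(90,255,255))
W=cloud(s)
m=m*(W[...,2]>.08)
print(z,[fit([(s,m,roi)],[cyl(16.5,z0,102)],p,z=z) for z0 in(78,82)])
a=cv2.resize(s["img"][140:240,290:400],None,fx=5,fy=5,interpolation=2)
cv2.imwrite("pics/e.png",a[...,::-1])
E
```

```text
t 13.75 xyz [0.015 0.003 1.34 ] turn [ 0.003  0.005 -0.011]
0.07597657729837563 [(array([ 0.6337, -0.0636]), np.float64(20.6)), (array([ 0.6363, -0.0705]), np.float64(9.0))]
```

View pics/e.png

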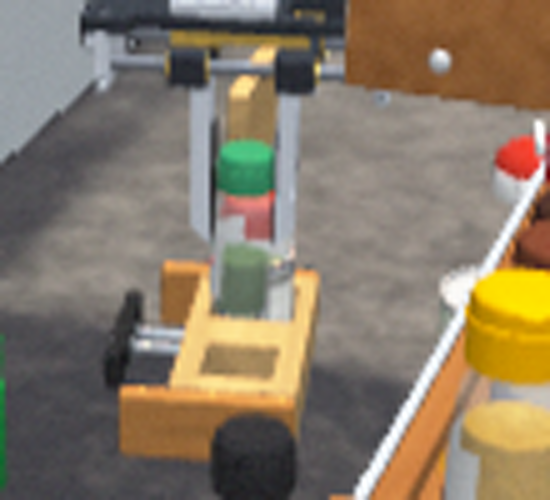

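Slim jar hangs upright over the narrow bay (cap at (245,165), bay at (240,360) in the crop). I lower it in two stages with a force check.

Emit:
send_rows:
  steps:
    - {"ax": 0, "ay": 0, "az": 0, "x": 0, "y": 0, "z": 0.3, "claw": 1}
    - {"ax": 0, "ay": 0, "az": 0, "x": 0, "y": 0, "z": 0.55, "claw": 1}
    - {"ax": 0, "ay": 0, "az": 0, "x": 0, "y": 0, "z": 0.7, "claw": 1}
    - {"ax": 0, "ay": 0, "az": 0, "x": 0, "y": 0, "z": 0.8, "claw": 1}
    - {"ax": 0, "ay": 0, "az": 0, "x": 0, "y": 0, "z": 0.9, "claw": 1}
    - {"ax": 0, "ay": 0, "az": 0, "x": 0, "y": 0, "z": 0.9, "claw": 1}

```text
time: 14.55
tcp_pos: [0.6325, -0.0631, 0.0762]
tcp_rot: [-0.0, 0.629, 0.777, -0.0]
wrist_force: [-0.3, 0.3, -1.8]
grip_width: 0.0342
grip_force: 24.9
```

Emit:
send_rows:
  steps:
    - {"ax": 0, "ay": 0, "az": 0, "x": 0, "y": 0, "z": 0.15, "claw": 1}
    - {"ax": 0, "ay": 0, "az": 0, "x": 0, "y": 0, "z": 0.3, "claw": 1}
    - {"ax": 0, "ay": 0, "az": 0, "x": 0, "y": 0, "z": 0.4, "claw": 1}
    - {"ax": 0, "ay": 0, "az": 0, "x": 0, "y": 0, "z": 0.43, "claw": 1}
    - {"ax": 0, "ay": 0, "az": 0, "x": 0, "y": 0, "z": 0.43, "claw": 1}

```text
time: 15.18
tcp_pos: [0.6327, -0.0631, 0.0549]
tcp_rot: [0.0, 0.629, 0.777, 0.0]
wrist_force: [-0.9, -0.3, -2.4]
grip_width: 0.0344
grip_force: 24.9
```

Emit:
send_rows:
  steps:
    - {"ax": 0, "ay": 0, "az": 0, "x": 0, "y": 0, "z": 0.01, "claw": 1}
    - {"ax": 0, "ay": 0, "az": 0, "x": 0, "y": 0, "z": 0.01, "claw": 0.4}
    - {"ax": 0, "ay": 0, "az": 0, "x": 0, "y": 0, "z": 0.01, "claw": 0.4}
    - {"ax": 0, "ay": 0, "az": 0, "x": 0, "y": 0, "z": 0.01, "claw": 0.4}
    - {"ax": 0, "ay": 0, "az": 0, "x": 0, "y": 0, "z": 0.01, "claw": 0.4}

```text
time: 15.8
tcp_pos: [0.6328, -0.0631, 0.0546]
tcp_rot: [0.0, 0.629, 0.777, 0.0]
wrist_force: [0.2, 0.5, -1.1]
grip_width: 0.0562
grip_force: 0.0
```

Emit:
send_rows:
  steps:
    - {"ax": 0, "ay": 0, "az": 0, "x": 0, "y": 0, "z": -0.3, "claw": 0.4}
    - {"ax": 0, "ay": 0, "az": 0, "x": 0, "y": 0, "z": -0.9, "claw": 0.4}
    - {"ax": 0, "ay": 0, "az": 0, "x": 0, "y": 0, "z": -1.7, "claw": 0.4}
    - {"ax": 0, "ay": 0, "az": 0, "x": 0, "y": 0, "z": -2.4, "claw": 0.3}
    - {"ax": 0, "ay": 0, "az": 0, "x": 0, "y": 0, "z": -2.6, "claw": 0.3}
    - {"ax": 0, "ay": 0, "az": 0, "x": 0, "y": 0, "z": -2.6, "claw": 0.3}

```text
time: 16.55
tcp_pos: [0.6328, -0.0632, 0.185]
tcp_rot: [0.0, 0.629, 0.777, 0.0]
wrist_force: [-0.6, -0.5, 0.6]
grip_width: 0.0656
grip_force: 0.0
```

```bash
python3 -c "
from h import *
go(.509,.3625,.185,5.2)"
```

```text
t 16.55 xyz [ 8.843e+00 -6.470e-01 -4.000e-03] turn [0.007 0.003 0.853]
```

Emit:
send_rows:
  steps:
    - {"ax": 0, "ay": 0, "az": 0.1, "x": 0.9, "y": -0.07, "z": 0, "claw": 0.3}
    - {"ax": 0, "ay": 0, "az": 0.2, "x": 2.1, "y": -0.15, "z": 0, "claw": 0.3}
    - {"ax": 0, "ay": 0, "az": 0.35, "x": 3.3, "y": -0.24, "z": 0, "claw": 0.3}
    - {"ax": 0, "ay": 0, "az": 0.45, "x": 4.5, "y": -0.33, "z": 0, "claw": 0.3}
    - {"ax": 0, "ay": 0, "az": 0.55, "x": 5.7, "y": -0.42, "z": 0, "claw": 0.3}
    - {"ax": 0, "ay": 0, "az": 0.7, "x": 6.9, "y": -0.5, "z": 0, "claw": 0.3}
    - {"ax": 0, "ay": 0, "az": 0.8, "x": 8.0, "y": -0.58, "z": 0, "claw": 0.3}
    - {"ax": 0, "ay": 0, "az": 0.85, "x": 8.84, "y": -0.65, "z": 0, "claw": 0.3}

```text
time: 17.55
tcp_pos: [0.5065, 0.3644, 0.1826]
tcp_rot: [-0.001, 0.673, 0.739, -0.001]
wrist_force: [-0.2, -0.8, -1.0]
grip_width: 0.0661
grip_force: 0.0
```

Emit:
send_rows:
  steps:
    - {"ax": 0, "ay": 0, "az": 0, "x": 0, "y": 0, "z": 0.5, "claw": 0.3}
    - {"ax": 0, "ay": 0, "az": 0, "x": 0, "y": 0, "z": 1.0, "claw": 0.3}
    - {"ax": 0, "ay": 0, "az": 0, "x": 0, "y": 0, "z": 1.5, "claw": 0.3}
    - {"ax": 0, "ay": 0, "az": 0, "x": 0, "y": 0, "z": 1.8, "claw": 0.3}
    - {"ax": 0, "ay": 0, "az": 0, "x": 0, "y": 0, "z": 1.8, "claw": 0.3}
    - {"ax": 0, "ay": 0, "az": 0, "x": 0, "y": 0, "z": 1.8, "claw": 0.3}

```text
time: 18.3
tcp_pos: [0.5091, 0.3628, 0.095]
tcp_rot: [0.0, 0.674, 0.739, 0.0]
wrist_force: [-0.0, 0.1, 1.0]
grip_width: 0.066
grip_force: 0.0
```

```bash
python3 - <<'E'
from h import *
go(.5093,.3625,.048,5.2)
d=imaging.get_image("top"); np.savez("pics/top3.npz",**d); s=imaging.get_image("side"); np.savez("pics/side3.npz",**s)
W=cloud(d)
roi=roi_of(d,.618,.015,.105,.04); m=mask(d,(0,120,60),(12,255,255)); print("fat",fit([(d,m,roi)],[cyl(22,84,108)],(.618,.0147),z=.008))
k=(m>0)&(W[...,0]>.57)&(W[...,0]<.68)&(abs(W[...,1])<.08);print(k.sum(),np.median(W[k],0))
roi=roi_of(d,.634,-.063,.1,.035); m=mask(d,(65,90,60),(90,255,255)); print("slim",fit([(d,m,roi)],[cyl(16.5,84,102)],(.634,-.063),z=.008))
k=(m>0)&(W[...,0]>.58)&(W[...,0]<.7)&(abs(W[...,1])<.12);print(k.sum(),np.median(W[k],0))
roi=roi_of(d,.611,-.027,.02,.1)
a=cv2.resize(d["img"][160:240,160:360],None,fx=3,fy=3,interpolation=2);b=cv2.resize(s["img"][110:260,290:490],None,fx=3,fy=2.0,interpolation=2)
cv2.imwrite("pics/f.png",np.vstack([a,b])[...,::-1])
E
```

```text
t 18.3 xyz [-0.006  0.003  0.94 ] turn [ 0.005 -0.004  0.004]
fat (array([0.6193, 0.0134]), np.float64(5.4))
155 [0.6180546  0.01276437 0.11563701]
slim (array([ 0.6328, -0.0631]), np.float64(11.6))
68 [ 0.63158921 -0.06294921  0.10883783]
```

View pics/f.png

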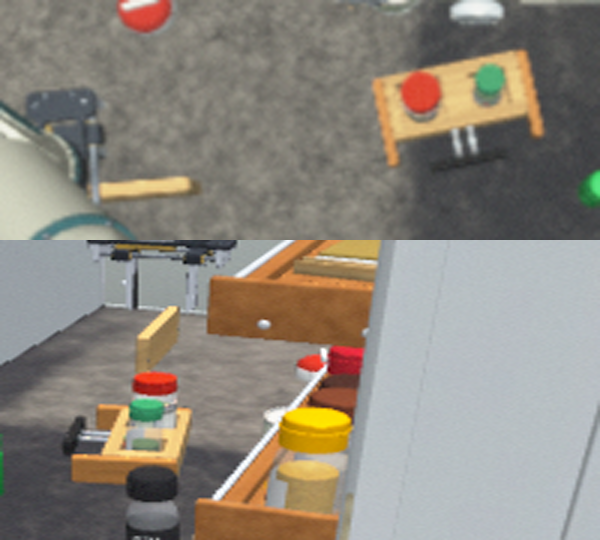

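Both jars stand in their bays (caps at (421,92) and (489,83) in the crop). I descend and grip the rail.

Emit:
send_rows:
  steps:
    - {"ax": 0, "ay": 0, "az": 0, "x": 0, "y": 0, "z": 0.4, "claw": 0.3}
    - {"ax": 0, "ay": 0, "az": 0, "x": 0, "y": 0, "z": 0.75, "claw": 0.3}
    - {"ax": 0, "ay": 0, "az": 0, "x": 0, "y": 0, "z": 0.9, "claw": 0.3}
    - {"ax": 0, "ay": 0, "az": 0, "x": 0, "y": 0, "z": 0.9, "claw": 0.4}
    - {"ax": 0, "ay": 0, "az": 0, "x": 0, "y": 0, "z": 0.9, "claw": 0.6}
    - {"ax": 0, "ay": 0, "az": 0, "x": 0, "y": 0, "z": 0.9, "claw": 1}
    - {"ax": 0, "ay": 0, "az": 0, "x": 0, "y": 0, "z": 0.9, "claw": 1}
    - {"ax": 0, "ay": 0, "az": 0, "x": 0, "y": 0, "z": 0.9, "claw": 1}
  force: 50

```text
time: 19.4
tcp_pos: [0.5088, 0.3625, 0.0497]
tcp_rot: [0.0, 0.674, 0.739, 0.0]
wrist_force: [0.8, 0.1, -0.6]
grip_width: 0.0198
grip_force: 0.0
```

Emit:
send_rows:
  steps:
    - {"ax": 0, "ay": 0, "az": 0, "x": 0, "y": 0, "z": 0, "claw": 1}
    - {"ax": 0, "ay": 0, "az": 0, "x": 0, "y": 0, "z": 0, "claw": 1}
    - {"ax": 0, "ay": 0, "az": 0, "x": 0, "y": 0, "z": 0, "claw": 1}
    - {"ax": 0, "ay": 0, "az": 0, "x": 0, "y": 0, "z": 0, "claw": 1}

```text
time: 19.9
tcp_pos: [0.5088, 0.3625, 0.0497]
tcp_rot: [0.0, 0.674, 0.739, 0.0]
wrist_force: [-0.9, -0.0, 2.0]
grip_width: 0.0156
grip_force: 50.0
```

```bash
python3 - <<'E'
from h import *
x,y,th=.6115-.0012,-.0276,.2106   # rack in robot frame (top camera reads ~1-1.5 mm far in x)
c,n=np.cos(th),np.sin(th)
for X in(-130,-85,-74,-64): print(X,round(x+X*c/1000,4),round(y+X*n/1000,4))
go(x-.130*c,y-.130*n,.09,12.07)
E
```

```text
-130 0.4832 -0.0548
-85 0.5272 -0.0454
-74 0.5379 -0.0431
-64 0.5477 -0.041
t 19.9 xyz [-8.263 -1.272 -0.808] turn [ 0.002 -0.    -0.855]
```

Emit:
send_rows:
  steps:
    - {"ax": 0, "ay": 0, "az": 0, "x": 0, "y": 0, "z": -0.3, "claw": 1}
    - {"ax": 0, "ay": 0, "az": 0, "x": -0.3, "y": -0.05, "z": -0.7, "claw": 1}
    - {"ax": 0, "ay": 0, "az": 0, "x": -1.0, "y": -0.15, "z": -0.8, "claw": 1}
    - {"ax": 0, "ay": 0, "az": -0.1, "x": -2.0, "y": -0.31, "z": -0.8, "claw": 1}
    - {"ax": 0, "ay": 0, "az": -0.3, "x": -3.0, "y": -0.46, "z": -0.8, "claw": 1}
    - {"ax": 0, "ay": 0, "az": -0.4, "x": -4.0, "y": -0.62, "z": -0.8, "claw": 1}
    - {"ax": 0, "ay": 0, "az": -0.55, "x": -5.0, "y": -0.77, "z": -0.8, "claw": 1}
    - {"ax": 0, "ay": 0, "az": -0.65, "x": -6.0, "y": -0.92, "z": -0.8, "claw": 1}

```text
time: 20.9
tcp_pos: [0.4905, 0.0579, 0.0903]
tcp_rot: [0.001, 0.64, 0.769, 0.0]
wrist_force: [0.5, -0.5, -1.5]
grip_width: 0.0155
grip_force: 50.0
```

```bash
python3 -c "
from h import *
go(.4832,-.0548,.09,12.07)"
```

```text
t 20.9 xyz [-2.19  -0.554  0.006] turn [ 0.009  0.003 -0.199]
```

Emit:
send_rows:
  steps:
    - {"ax": 0, "ay": 0, "az": -0.07, "x": -0.8, "y": -0.2, "z": 0, "claw": 1}
    - {"ax": 0, "ay": 0, "az": -0.14, "x": -1.6, "y": -0.4, "z": 0, "claw": 1}
    - {"ax": 0, "ay": 0, "az": -0.2, "x": -2.1, "y": -0.53, "z": 0, "claw": 1}
    - {"ax": 0, "ay": 0, "az": -0.2, "x": -2.22, "y": -0.56, "z": 0, "claw": 1}
    - {"ax": 0, "ay": 0, "az": -0.2, "x": -2.22, "y": -0.56, "z": 0, "claw": 1}
    - {"ax": 0, "ay": 0, "az": -0.2, "x": -2.22, "y": -0.56, "z": 0, "claw": 1}

```text
time: 21.65
tcp_pos: [0.4832, -0.0531, 0.0897]
tcp_rot: [0.0, 0.628, 0.778, 0.001]
wrist_force: [-0.1, 0.8, -0.9]
grip_width: 0.0158
grip_force: 50.0
```

```bash
python3 - <<'E'
from h import *
go(.4832,-.0548,.05,12.07)
s=telemetry.sense(); p=s["tcp_pos"]
s_=imaging.get_image("side"); t=imaging.get_image("top"); s0=dict(np.load("pics/side3.npz"))
W=cloud(s_); z=p[2]-.0497
for n,c in(("side",s_),("top",t)):
    roi=roi_of(c,p[0],p[1],z+.037,.1); m=mask(c,(14,40,60),(30,255,255))
    W=cloud(c); a=(W[...,0]-p[0])*np.cos(.21)+(W[...,1]-p[1])*np.sin(.21)
    m=m*(np.abs(a)<.03)
    print(n,m.sum(),fit([(c,m,roi)],RAIL,(p[0],p[1],.21),z=z), p[:2])
a=cv2.resize(t["img"][160:270,250:390],None,fx=4,fy=4,interpolation=2);b=cv2.resize(s_["img"][150:260,260:360],None,fx=4,fy=4,interpolation=2)
cv2.imwrite("pics/g.png",cv2.resize(np.hstack([a,b]),(800,367))[...,::-1])
E
```

```text
t 21.65 xyz [-0.034 -0.009  0.795] turn [ 0.006 -0.005  0.011]
side 992.0 (array([ 0.4827, -0.0516,  0.223 ]), np.float64(175.2)) [ 0.48324289 -0.05307902]
top 256.0 (array([ 0.4855, -0.0545,  0.2176]), np.float64(233.7)) [ 0.48324289 -0.05307902]
```

View pics/g.png

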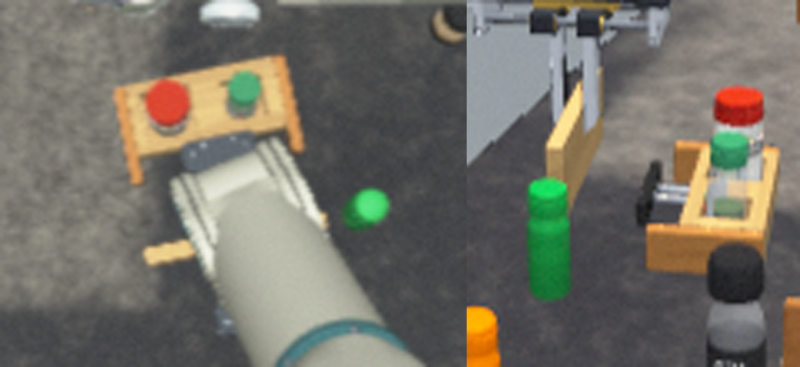

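The rail is held upright in front of the rack, clear of the green jar at (370,207) in the top crop. I lower it and move in to about 11 mm short of the buffer.

```bash
python3 -c "
from h import *
go(.5272,-.0454,.0503,12.07)"
```

```text
t 21.75 xyz [-0.032  0.895  0.787] turn [ 0.003 -0.003  0.012]
```

Emit:
send_rows:
  steps:
    - {"ax": 0, "ay": 0, "az": 0, "x": -0.03, "y": 0.1, "z": 0.2, "claw": 1}
    - {"ax": 0, "ay": 0, "az": 0, "x": -0.03, "y": 0.25, "z": 0.4, "claw": 1}
    - {"ax": 0, "ay": 0, "az": 0, "x": -0.03, "y": 0.45, "z": 0.58, "claw": 1}
    - {"ax": 0, "ay": 0, "az": 0, "x": -0.03, "y": 0.65, "z": 0.7, "claw": 1}
    - {"ax": 0, "ay": 0, "az": 0, "x": -0.03, "y": 0.8, "z": 0.77, "claw": 1}
    - {"ax": 0, "ay": 0, "az": 0.01, "x": -0.03, "y": 0.89, "z": 0.79, "claw": 1}
    - {"ax": 0, "ay": 0, "az": 0.01, "x": -0.03, "y": 0.89, "z": 0.79, "claw": 1}
    - {"ax": 0, "ay": 0, "az": 0.01, "x": -0.03, "y": 0.89, "z": 0.79, "claw": 1}

```text
time: 22.75
tcp_pos: [0.5264, -0.0471, 0.0502]
tcp_rot: [0.0, 0.63, 0.777, -0.0]
wrist_force: [-0.1, -0.4, -0.9]
grip_width: 0.0156
grip_force: 50.0
```

```bash
python3 -c "
from h import *
F=[telemetry.sense()['wrist_force'] for _ in range(3)]
print(np.round(F,2))
go(.5379,-.0431,.0503,12.07)"
```

```text
[[-0.11 -0.38 -0.9 ]
 [-0.11 -0.38 -0.9 ]
 [-0.11 -0.38 -0.9 ]]
t 22.75 xyz [ 0.032  0.241 -0.003] turn [-0.001  0.001 -0.016]
```

Emit:
send_rows:
  steps:
    - {"ax": 0, "ay": 0, "az": 0, "x": 0.03, "y": 0.05, "z": 0, "claw": 1}
    - {"ax": 0, "ay": 0, "az": -0.01, "x": 0.03, "y": 0.1, "z": 0, "claw": 1}
    - {"ax": 0, "ay": 0, "az": -0.01, "x": 0.03, "y": 0.15, "z": 0, "claw": 1}
    - {"ax": 0, "ay": 0, "az": -0.01, "x": 0.03, "y": 0.2, "z": 0, "claw": 1}
    - {"ax": 0, "ay": 0, "az": -0.01, "x": 0.03, "y": 0.24, "z": 0, "claw": 1}
    - {"ax": 0, "ay": 0, "az": -0.01, "x": 0.03, "y": 0.28, "z": 0, "claw": 1}
    - {"ax": 0, "ay": 0, "az": -0.01, "x": 0.03, "y": 0.3, "z": 0, "claw": 1}
    - {"ax": 0, "ay": 0, "az": -0.01, "x": 0.03, "y": 0.3, "z": 0, "claw": 1}

```text
time: 23.75
tcp_pos: [0.54, -0.0426, 0.0498]
tcp_rot: [-0.001, 0.629, 0.777, -0.001]
wrist_force: [-3.6, -0.3, 0.9]
grip_width: 0.0155
grip_force: 50.0
```

Emit:
send_rows:
  steps:
    - {"ax": 0, "ay": 0, "az": 0, "x": 0, "y": 0.02, "z": 0, "claw": 1}
    - {"ax": 0, "ay": 0, "az": 0, "x": 0, "y": 0.04, "z": 0, "claw": 1}
    - {"ax": 0, "ay": 0, "az": 0, "x": 0, "y": 0.06, "z": 0, "claw": 1}
    - {"ax": 0, "ay": 0, "az": 0, "x": 0, "y": 0.08, "z": 0, "claw": 1}
    - {"ax": 0, "ay": 0, "az": 0, "x": 0, "y": 0.1, "z": 0, "claw": 1}
    - {"ax": 0, "ay": 0, "az": 0, "x": 0, "y": 0.12, "z": 0, "claw": 1}
    - {"ax": 0, "ay": 0, "az": 0, "x": 0, "y": 0.12, "z": 0, "claw": 1}
    - {"ax": 0, "ay": 0, "az": 0, "x": 0, "y": 0.12, "z": 0, "claw": 1}

```text
time: 24.75
tcp_pos: [0.5444, -0.0417, 0.0497]
tcp_rot: [-0.001, 0.629, 0.777, -0.002]
wrist_force: [-7.4, -0.7, 3.4]
grip_width: 0.0154
grip_force: 50.0
```

```bash
python3 - <<'E'
from h import *
s=telemetry.sense(); p=s["tcp_pos"]; print(s["wrist_torque"],s["wrist_force"])
c=imaging.get_image("side"); t=imaging.get_image("top")
F=[]
for _ in range(12): imaging.get_image("side"); F.append(telemetry.sense()["wrist_force"])
print(np.mean(F,0),np.std(F,0))
go(.5477,-.041,.05,12.07)
for n,c_ in(("side",c),("top",t)):
    roi=roi_of(c_,p[0],p[1],.037,.1); m=mask(c_,(14,40,60),(30,255,255)); W=cloud(c_)
    a=(W[...,0]-p[0])*np.cos(.21)+(W[...,1]-p[1])*np.sin(.21); m*=np.abs(a)<.014
    r=fit([(c_,m,roi)],RAIL,(p[0],p[1],.21)); print(n,m.sum(),r)
a=cv2.resize(t["img"][160:260,260:370],None,fx=3.6,fy=3.6,interpolation=2);b=cv2.resize(c["img"][150:250,280:390],None,fx=3.6,fy=3.6,interpolation=2)
cv2.imwrite("pics/i.png",np.hstack([a,b])[...,::-1])
E
```

```text
[-0.32048183  1.80593183  0.03828424] [-7.39222728 -0.67124725  3.44675852]
[-7.56464747 -1.04189092  3.35520038] [0.4820872  0.63142961 0.47958337]
t 25.45 xyz [-0.     0.067 -0.006] turn [-0.035  0.002 -0.007]
side 351.0 (array([ 0.5407, -0.0531,  0.3001]), np.float64(75.0))
top 117.0 (array([ 0.5447, -0.0399,  0.2066]), np.float64(244.6))
```

View pics/i.png

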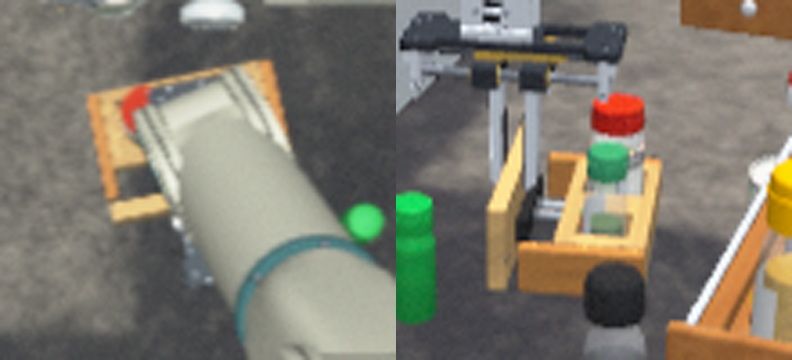

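Side view: the rail stands upright against the buffer with its lower edge at the worktop, and both jars are still standing. The push is about 7.7 N, so I advance a little more.

Emit:
send_rows:
  steps:
    - {"ax": 0, "ay": 0, "az": 0, "x": 0, "y": 0.02, "z": -0.005, "claw": 1}
    - {"ax": 0, "ay": 0, "az": 0, "x": 0, "y": 0.04, "z": -0.01, "claw": 1}
    - {"ax": 0, "ay": 0, "az": 0, "x": 0, "y": 0.06, "z": -0.01, "claw": 1}
    - {"ax": 0, "ay": 0, "az": 0, "x": 0, "y": 0.06, "z": -0.01, "claw": 1}
    - {"ax": 0, "ay": 0, "az": 0, "x": 0, "y": 0.06, "z": -0.01, "claw": 1}
    - {"ax": 0, "ay": 0, "az": 0, "x": 0, "y": 0.06, "z": -0.01, "claw": 1}

```text
time: 26.2
tcp_pos: [0.5459, -0.0414, 0.0497]
tcp_rot: [-0.002, 0.629, 0.777, -0.003]
wrist_force: [-9.4, -1.2, 2.9]
grip_width: 0.0155
grip_force: 50.0
```

```bash
python3 - <<'E'
from h import *
F=[]
for _ in range(12): c=imaging.get_image("side"); F.append(telemetry.sense()["wrist_force"])
t=imaging.get_image("top")
print(np.mean(F,0)); p=telemetry.sense()["tcp_pos"];print(p)
# centring: rail left/right ends by depth, in rack frame (each camera with its own rack fit)
for n,c_,(x,y,th) in(("side",c,(.6085,-.0269,.211)),("top",t,(.6115,-.0276,.2106))):
    W=cloud(c_); X=(W[...,0]-x)*np.cos(th)+(W[...,1]-y)*np.sin(th); Y=-(W[...,0]-x)*np.sin(th)+(W[...,1]-y)*np.cos(th)
    m=(mask(c_,(12,40,60),(30,255,255))>0)&(X>-85)*(X>-.085)&(X<-.05)&(W[...,2]>.05)&(W[...,2]<.085)
    if m.sum()>5: print(n,m.sum(),"X",np.percentile(X[m],[5,50,95]).round(4),"Y",np.percentile(Y[m],[0,2,50,98,100]).round(4))
E
```

```text
[-9.12486976 -1.23310921  2.29086383]
[ 0.54595567 -0.04134196  0.04973957]
side 181 X [-0.0709 -0.0625 -0.0564] Y [-0.0973 -0.0964 -0.0535  0.054   0.0791]
top 83 X [-0.073  -0.0662 -0.0581] Y [0.036  0.0384 0.0629 0.0882 0.0893]
```

Emit:
send_rows:
  steps:
    - {"ax": 0, "ay": 0, "az": 0, "x": 0, "y": 0.02, "z": 0, "claw": 1}
    - {"ax": 0, "ay": 0, "az": 0, "x": 0, "y": 0.03, "z": 0, "claw": 1}
    - {"ax": 0, "ay": 0, "az": 0, "x": 0, "y": 0.03, "z": 0, "claw": 1}
    - {"ax": 0, "ay": 0, "az": 0, "x": 0, "y": 0.03, "z": 0, "claw": 1}
    - {"ax": 0, "ay": 0, "az": 0, "x": 0, "y": 0.03, "z": 0, "claw": 1}

```text
time: 27.48
tcp_pos: [0.5469, -0.0412, 0.0497]
tcp_rot: [-0.003, 0.629, 0.777, -0.003]
wrist_force: [-10.0, -1.1, 3.7]
grip_width: 0.0156
grip_force: 50.0
```

```bash
python3 - <<'E'
from h import *
F=[]
for _ in range(12): c=imaging.get_image("side"); F.append(telemetry.sense()["wrist_force"])
t=imaging.get_image("top"); s=telemetry.sense()
print(np.mean(F,0),s["tcp_pos"],s["grip_force"]); go(*s["tcp_pos"],12.07)
th=.2106
# near (right) end in side, left end in top: compare silhouettes for shifts d along the rack's y and pitch-free X
for n,c_,(x,y),sgn in(("side",c,(.6085,-.0269),-1),("top",t,(.6115,-.0276),1)):
    e=np.array([-.064,sgn*.09]); ex=x+e[0]*np.cos(th)-e[1]*np.sin(th); ey=y+e[0]*np.sin(th)+e[1]*np.cos(th)
    q=proj(c_,np.array([[ex,ey,z] for z in(.0,.075)])); u0,v0=(q.min(0)-9).astype(int);u1,v1=(q.max(0)+9).astype(int); roi=(u0,v0,u1,v1)
    m=mask(c_,(14,40,60),(30,255,255)); best=[]
    for X in np.arange(-.072,-.056,.002):
        for d in np.arange(-.008,.0081,.001):
            px=x+X*np.cos(th)-d*np.sin(th);py=y+X*np.sin(th)+d*np.cos(th)
            best.append((((render(c_,RAIL,px,py,th,roi)-m[v0:v1,u0:u1])**2).sum().round(1),round(X,3),round(d,3)))
    print(n,sorted(best)[:5])
E
```

```text
[-9.87325709 -1.32089256  3.31174397] [ 0.54689629 -0.04117886  0.04974933] 50.005372166633606
t 28.12 xyz [0. 0. 0.] turn [-0.062  0.002 -0.008]
side [(np.float64(66.9), np.float64(-0.064), np.float64(-0.001)), (np.float64(67.2), np.float64(-0.064), np.float64(-0.002)), (np.float64(67.3), np.float64(-0.064), np.float64(0.0)), (np.float64(67.7), np.float64(-0.064), np.float64(-0.003)), (np.float64(68.2), np.float64(-0.064), np.float64(0.001))]
top [(np.float64(44.5), np.float64(-0.062), np.float64(0.001)), (np.float64(44.9), np.float64(-0.062), np.float64(0.0)), (np.float64(45.3), np.float64(-0.062), np.float64(0.002)), (np.float64(46.1), np.float64(-0.064), np.float64(0.0)), (np.float64(46.1), np.float64(-0.064), np.float64(0.001))]
```

The rail is centred to about 1 mm, the buffer is pushed in about 10 mm, and the push is steady at about 10 N. I hand in.

```bash
python3 -c "
from cell import hand_in
print(hand_in())"
```

```text
the job is handed in; nothing more can be done
None
```

Both jars stand upright in their bays, and the job is handed in with the gripper still holding the rail, centred and square with its lower edge at the worktop, against the buffer at about 10 N.

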